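Load the marked bay of a battery carousel

TASK

Turn the blue battery carousel until its yellow-marked empty bay stands squarely at the opening in the front of its hood and let go of it, then stand the charged cell (green band) upright in that bay, right down on its floor, and let go. Work gently: never push on the carousel with more than about 15 N, set the cell down softly, and leave the red-banded cell and everything else on the plank where it is.

Things in the scene. Friction and masses are not known exactly. Their poses are not given: they have to be found in the camera images.
- stand: Fixed stand of the blue battery carousel, with all it carries. Origin: on the turning axis, on the plank; -x axis points to the carousel's FRONT, z up. On it turns a white platter, 270 mm across, 8 mm thick, with a grey drum (radius 88 mm, top 22 mm above the rim) under a fixed blue hood: radius 95 mm, top 30 mm above the rim, steel knob in its middle reaching 50 mm above the rim.
- rim_front (a point): Point on the plank, plumb below the middle of the platter's rim at the front (115 mm from the axis). The rim, 95 to 135 mm from the axis, is flat, bare and smooth, no handle: turn it by pressing closed fingertips down on it and dragging round in an arc, anywhere. Its top is 40 to 60 mm above the plank, as the screw foot is set: NOT measured, feel for it. Finger and rim poses alone will not do.
- rim_right (a point): Point on the plank below the rim's middle, 90 degrees from rim_front about the axis, on the stand's -y side. Feel of the rim: the platter is sprung, gives from about 2.5 N and sinks 1 mm per further 3.5 N, level all round, at most 8 mm. The bearing is stiff (0.35 N m, 3 N at the rim) and stays where left. A light touch slips; some 7 to 11 N downwards carries it round.
- opening (a point): Point on the plank below the middle of the opening in the hood, 62 mm to the front of the axis: where the marked bay must come. The hood covers the drum except for this sector-shaped opening at the front, at least 54 mm wide there and open outwards.
- carousel (a joint): Turn of the platter, rad, counter-clockwise from above; 0 or 2 pi: marked bay at the opening. Starts 0.9 to 5.4; limits -1.5, 7.8. The bay is a yellow round pocket in the drum, 39 mm inside, 21 mm deep, floor 1 mm above the rim's top, its axis 62 mm from the turning axis in the stand's -x direction turned by this value. A yellow stripe 42 x 14 mm on the rim lies at the same angle.
- good_cell: Charged battery cell, to be loaded: cylinder 34 mm in diameter, 61.5 mm tall with its nub (59 mm without), dark with a wide GREEN band and green top, about 140 g, standing upright on the plank. Origin: centre of its underside, z up along its axis. Standing in the bay it reaches 32 mm above the top of the hood.
- dead_cell: Flat cell, same size but with a RED band and top. Leave it alone. Origin: centre of its underside.
- tumbler: Steel tumbler, 72 mm across, 110 mm tall, upright. Bystander. Origin: centre of its underside.
- case: Black spectacles case, 60 x 160 x 34 mm. Bystander. Origin: centre of its underside.
- hairbrush: Wooden hairbrush lying bristles down, about 215 x 60 x 32 mm, its handle to its -x. Bystander. Origin: under its neck, on the plank.
- torch: Yellow and black torch lying along its x axis, 135 mm long, 42 mm thick. Bystander. Origin: below its middle, on the plank.
- jar: Glass jar with a red lid, 68 mm across, 85 mm tall. Bystander. Origin: centre of its underside.
Things that resemble listed ones, but are neither listed nor needed, are in the scene too. What is shaped like the good_cell but brown, pink or white is not meant.

How it is judged:
By the outcome, as a careful person would: the job done as asked, in the order asked, and still so for the second after the job is handed in, with the robot touching nothing.
It also fails if it takes over 72 s, if anything falls off the work surface, if the arm or the gripper's body presses on something with over 40 N, if the wrist force passes 120 N, or if a joint passes its speed limit or range.

ROBOT

A 6-joint arm with a two-finger parallel gripper is mounted at the origin on the work surface. World frame = base frame: x ahead of the robot, y to its left, z up, the work surface at z = 0. Lengths are in m, angles in rad, forces in N, time in s.
With the tool pointing down it reaches from about 0.425 to 0.95 m from the base axis. Payload 3.5 kg.
Tool frame: the origin (TCP) lies at the very end of the fingers, on their centre line; the grasp point (between the pads) lies 19 mm behind it; z points along the fingers, y is the line along which they close (so a half turn about z gives the same grasp; the last joint's range is limited). The gripper opens to 85 mm and grips with 20 to 120 N. Pads are 22 mm wide; open, the fingers measure 114 mm over their backs; the gripper's body (76 mm by 85 mm) begins 54 mm behind the grasp point. The pads swing forward as they close: fully open they stand 13 mm farther back than shut.
Start: joints at [-1.282, 0.286, 1.577, -0, 1.279, -0.15], TCP at [0.287, -0.611, 0.196] pointing down, gripper open.
Joint ranges: [-2.77, 2.77], [-0.9, 2.22], [0.21, 2.48], [-1.53, 4.67], [0.24, 2.81], [-2.84, 2.84]. Speed limits (rad/s): [2.79, 2.79, 3.14, 3.14, 3.14, 3.14].

INTERFACE

Orientations are given as a unit quaternion [x, y, z, w].
In Python, from plant import ctrl gives the robot as it stands.
- The arm moves only by the tool carry_out, never from a script. Its argument "deltas" is one flat list of numbers, 6 for each row, row after row: the shift along the tool's x, y, z in m, then the turn, a rotation vector about the tool's x, y, z in rad. A call has 1 to 5 rows; each row is the pose to reach, as a shift and turn from the pose commanded when the call began, along the tool's axes at that moment; what a row does not reach only later rows make up. A row lasts 1/8 s, in which the tool goes at most 62.5 mm and 10.7 degrees, less where a joint would pass 70% of its speed; a pose out of reach is approached as far as the arm can. A call with a gripper value outside its range is refused whole. "grip" is the opening in per cent of the stroke, from 0 (shut) to 100 (fully open), set as the call begins (left out, the last holds). The fingers move at their own pace and stop on an object; "grip_force" is the grip in N (left out, the last holds). Time passes only in rows, so rows that repeat a pose let the fingers close. It gives the time, the measured TCP pose, the force, the opening and the grip force at its end, in the units of the state.
- ctrl.get_state(): the state, without advancing time (a new reading comes with each control period).
- ctrl.read_camera(name): name is "scene" or "top"; returns (picture, depth): 400x640x3 uint8, red, green, blue; 400x640 float32, m along the optical axis (not along the pixel's ray), 0 where there is no reading.
- ctrl.camera_model(name): a dict with "intrinsics" (3x3 intrinsics, pixels), "extrinsics" (4x4, takes a point from world to camera coordinates). Camera axes: x right, y down, z forward; pixel columns grow to the right and rows downward; lengths in m; the calibration is good to about 2 mm. A picture is of the moment at which its call begins. camera_model takes no time and is no camera call.
- ctrl.sign_off(): hands the job in; it is judged then, once.
Trained networks look in the newest picture that a camera, given by its name, has taken for a name from the list of things; names that differ only in an ending like _2 or _b are one class to them, and where a whole thing is asked for, a point or a joint stands for the part that bears it (a point fixed in the world has none). Each returns a list of dicts, best first, with "score" (0 to 1); they miss things now and then, are a little off and sometimes report something else, mostly with a low value. They report only what shows in the picture. A call takes as long as a camera call. They do not tell look-alikes from the thing itself.
- ctrl.find_in(camera, query): "uv" ([column, row] in pixels, amid what is visible of it).
The state is a dict: "time": time; "qpos": joint angles; "dq": joint speeds; "joint_efforts": joint torques, N m; "eef_pos": TCP position; "tcp_rot": TCP orientation; "contact_force": force on the tool from outside, world axes, zero at the start; "wrist_torque": the same for the moment, N m; "opening": opening from 0.0 (shut) to 1.0 (fully open); "finger_force": force on a finger pad.
Only numpy, scipy, OpenCV 4.12 (cv2) and the standard library are available. Lean on these libraries where they do the work, as an engineer would, in place of code of your own. Each camera call takes 0.05 s, during which the arm holds its last target. There are 200 camera calls.

## Working session

There is one attempt and no reset: what is moved stays moved. The work goes in short steps, Python scripts to look and compute and a tool call to move; the robot and the scene stay as the last step left them, time stands still between calls to the robot, and variables do not carry over. Pictures are saved under pics/ and viewed, at most 10 in all, crops included, and the job is handed in when it is done.

Besides the shell and the picture viewer there is one more tool, called after "Request:" as name(argument=value, ...) on one line, values as JSON. carry_out: Moves the arm, as the interface text tells. Its arguments: {"type":"object","properties":{"deltas":{"type":"array"},"grip":{"type":"number"},"grip_force":{"type":"number"}},"required":["deltas"]}

```bash
mkdir -p pics; cat > h.py <<'E'
import numpy as np, cv2
from plant import ctrl
def cam(n):
    m=ctrl.camera_model(n); return np.array(m["intrinsics"]),np.array(m["extrinsics"])
def snap(n,f=None):
    p,d=ctrl.read_camera(n)
    if f: cv2.imwrite("pics/"+f,p[:,:,::-1])
    return p,d
def ray(n,uv):
    K,E=cam(n); r=np.linalg.inv(K)@[uv[0],uv[1],1]; R=E[:3,:3]
    return -R.T@E[:3,3], R.T@r
def at_z(n,uv,z):
    o,r=ray(n,uv); return o+r*(z-o[2])/r[2]
def at_d(n,uv,d):
    o,r=ray(n,uv); return o+r*d
def cloud(n,d):
    K,E=cam(n); v,u=np.mgrid[:400,:640]
    P=np.stack([(u-K[0,2])/K[0,0]*d,(v-K[1,2])/K[1,1]*d,d],-1)
    return (P-E[:3,3])@E[:3,:3]
def proj(n,p):
    K,E=cam(n); q=K@(E[:3,:3]@np.array(p)+E[:3,3]); return q[:2]/q[2]
E
python3 - <<'E'
from h import *
np.set_printoptions(precision=3,suppress=True)
a,da=snap("scene");b,db=snap("top")
cv2.imwrite("pics/a.png",np.vstack([a,b])[:,:,::-1][:, :, :])
im=cv2.resize(np.vstack([a,b])[:,:,::-1],(480,600));
cv2.imwrite("pics/scene.png",a[:,:,::-1]);cv2.imwrite("pics/top.png",b[:,:,::-1])
for c,d in(("scene",da),("top",db)):
  print(c,np.array(cam(c)[1]),cam(c)[0][0,0])
  for q in["stand","good_cell","dead_cell","rim_front","opening","carousel"]:
    for r in ctrl.find_in(c,q)[:4]:
      u=r["uv"];z=d[int(u[1]),int(u[0])];print(c,q,np.round(u),round(r["score"],2),at_d(c,u,z))
print(ctrl.get_state())
E
```

```text
scene [[-0.732  0.681 -0.016  0.396]
 [ 0.536  0.56  -0.632 -0.288]
 [-0.421 -0.471 -0.775  1.621]
 [ 0.     0.     0.     1.   ]] 461.1252902959121
scene stand [321. 186.] 0.74 [ 0.554 -0.007  0.078]
scene good_cell [356. 270.] 0.81 [0.669 0.249 0.057]
scene good_cell [376. 243.] 0.69 [0.57  0.228 0.057]
scene good_cell [375. 297.] 0.61 [0.691 0.336 0.063]
scene good_cell [392. 272.] 0.6 [0.607 0.315 0.058]
scene dead_cell [417. 236.] 0.6 [0.475 0.288 0.06 ]
scene rim_front [318. 186.] 0.89 [ 0.558 -0.018  0.076]
scene opening [318. 186.] 0.71 [ 0.555 -0.017  0.075]
scene carousel [328. 202.] 0.63 [0.577 0.045 0.072]
scene carousel [389. 271.] 0.21 [0.612 0.31  0.062]
top [[ 0.025 -1.     0.011  0.009]
 [-0.998 -0.025 -0.064  0.583]
 [ 0.064 -0.01  -0.998  1.177]
 [ 0.     0.     0.     1.   ]] 394.1535140851179
top stand [341. 218.] 0.96 [ 0.536 -0.038  0.094]
top good_cell [253. 210.] 0.7 [0.556 0.218 0.059]
top good_cell [195. 195.] 0.7 [0.595 0.388 0.059]
top good_cell [220. 172.] 0.59 [0.663 0.318 0.056]
top good_cell [248. 174.] 0.49 [0.661 0.237 0.055]
top dead_cell [340. 220.] 0.65 [ 0.532 -0.034  0.091]
top dead_cell [233. 243.] 0.55 [0.457 0.272 0.056]
top rim_front [337. 220.] 0.84 [ 0.53  -0.027  0.081]
top rim_front [465. 202.] 0.73 [ 0.595 -0.414  0.029]
top opening [340. 216.] 0.69 [ 0.543 -0.034  0.084]
top carousel [342. 229.] 0.93 [ 0.506 -0.043  0.079]
{'time': 0.7, 'qpos': array([-1.282,  0.286,  1.577,  0.   ,  1.279, -0.15 ]), 'dq': array([-0.002,  0.001, -0.   ,  0.   , -0.001,  0.001]), 'joint_efforts': array([  0.   , -40.582, -29.286,  -0.   ,   0.001,  -0.   ]), 'eef_pos': array([ 0.287, -0.611,  0.196]), 'tcp_rot': array([0.976, 0.218, 0.   , 0.   ]), 'contact_force': array([-0.374,  0.163,  0.248]), 'wrist_torque': array([-0.008, -0.068, -0.008]), 'finger_force': 0.0, 'opening': 0.997381128868764}
```

View pics/top.png

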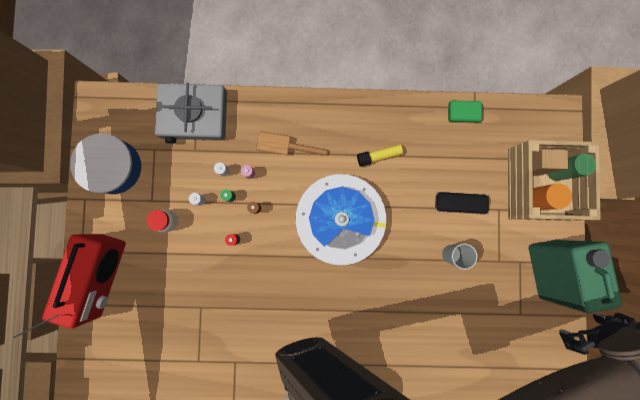

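View pics/scene.png

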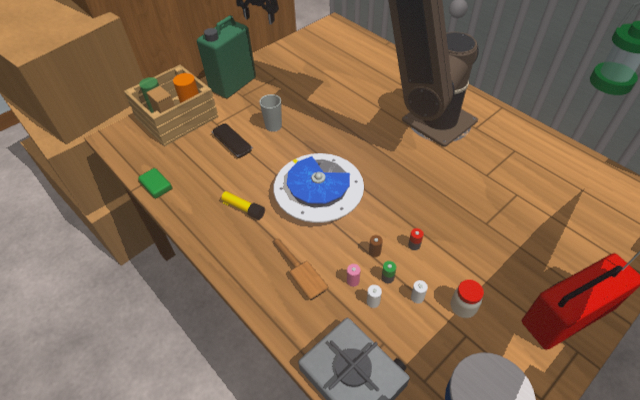

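The green-banded cell is in the top view at (227,196). These could be mistaken for it: white (220,169), white (195,198), pink (248,171), brown (254,208) and red/dead (232,239). The carousel is at (341,218), with its stripe at (380,225) and the grey opening at about (348,239). Next is a metric close crop to check the choice.

```bash
cat > m.py <<'E'
from h import *
np.set_printoptions(precision=4,suppress=True)
def ortho(c,p,z,x0,x1,y0,y1,s):  # rows: x decreasing, cols: y decreasing
    xs=np.arange(x1,x0,-s);ys=np.arange(y1,y0,-s)
    K,E=cam(c);X,Y=np.meshgrid(xs,ys,indexing="ij")
    P=np.stack([X,Y,0*X+z],-1)@E[:3,:3].T+E[:3,3];q=P@K.T
    m=(q[...,:2]/q[...,2:]).astype(np.float32)
    return cv2.remap(p,m[...,0],m[...,1],cv2.INTER_CUBIC),X,Y
def circ(x,y):
    A=np.c_[2*x,2*y,np.ones(len(x))];a=np.linalg.lstsq(A,x*x+y*y,rcond=None)[0];return a[:2],np.sqrt(a[2]+a[:2]@a[:2])
E
cat > g.py <<'E'
from m import *
b,db=snap("top");a,da=snap("scene")
o1,_,_=ortho("top",b,.05,.37,.70,-.2,.12,.001)
o2,_,_=ortho("top",b,.06,.42,.70,.15,.42,.001)
h=max(len(o1),len(o2));o2=np.pad(o2,((0,h-len(o2)),(0,0),(0,0)))
cv2.imwrite("pics/crop1.png",np.hstack([o1,o2])[:,:,::-1])
for c,p,d in(("top",b,db),("scene",a,da)):
  C=cloud(c,d);hsv=cv2.cvtColor(p,cv2.COLOR_RGB2HSV);H,S,V=hsv[...,0],hsv[...,1],hsv[...,2]
  near=np.hypot(C[...,0]-.54,C[...,1]+.04)<.18
  w=near&(S<40)&(V>150)&(C[...,2]>.03)&(C[...,2]<.075)
  print(c,"rim z",np.median(C[w][:,2]),w.sum())
  bl=near&(H>95)&(H<125)&(S>120)
  print("hood z",np.median(C[bl][:,2]),bl.sum())
  zr=np.median(C[w][:,2])
  # disc outline: everything in near above .03
  m=(near&(C[...,2]>zr-.015)).astype(np.uint8)
  cs,_=cv2.findContours(m,cv2.RETR_EXTERNAL,cv2.CHAIN_APPROX_NONE);k=max(cs,key=cv2.contourArea)[:,0]
  P=np.array([at_z(c,u,zr) for u in k])[:, :2];print("disc",circ(P[:,0],P[:,1]))
  y=near&(H>20)&(H<35)&(S>100)&(V>120)&(C[...,2]>.03);v,u=np.nonzero(y)
  if len(u): 
    P=np.array([at_z(c,t,zr) for t in zip(u,v)]);print("yellow",len(u),P.mean(0))
  g=(H>45)&(H<80)&(S>110)&(np.hypot(C[...,0]-.60,C[...,1]-.30)<.045);v,u=np.nonzero(g)
  if len(u):
    t=C[g];print("green z",np.percentile(t[:,2],[5,50,95]),len(u))
    tt=t[t[:,2]>.052];print("top part",tt.mean(0),(tt.min(0)+tt.max(0))/2)
E
python3 g.py
```

```text
top rim z 0.04570756463204668 3291
hood z 0.07567433130717682 2439
disc (array([ 0.5346, -0.0395]), np.float64(0.13271741173626336))
yellow 48 [ 0.5272 -0.1555  0.0457]
green z [0.0435 0.0579 0.0618] 93
top part [0.5965 0.2972 0.0581] [0.5967 0.2977 0.0581]
scene rim z 0.047216085739718236 2367
hood z 0.07725834444581678 1812
disc (array([ 0.5374, -0.0374]), np.float64(0.13407043897773285))
yellow 15 [ 0.5228 -0.1658  0.0472]
green z [0.04   0.0589 0.063 ] 125
top part [0.6013 0.3011 0.0595] [0.6003 0.3008 0.0598]
```

View pics/crop1.png

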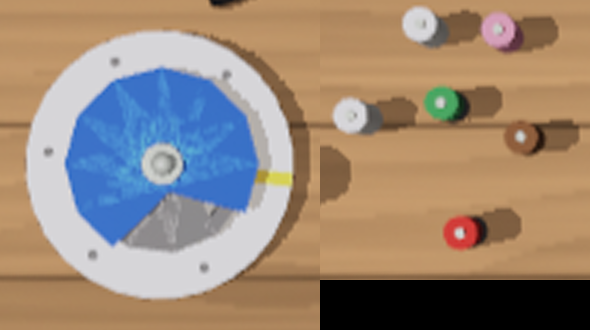

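The crop confirms it: the green-topped cell is at crop (440,102), about world (0.598, 0.300), well apart from its neighbours. The stripe is at crop (275,179), and the opening's edges end at (113,245) and (245,210). Next I compute the front direction and the approach move.

```bash
cat > mv.py <<'E'
from m import *
from scipy.spatial.transform import Rotation as R
def d(x,y,z,yaw):
    s=ctrl.get_state();r=R.from_quat(s["tcp_rot"]);t=r.inv().apply(np.array([x,y,z])-s["eef_pos"])
    g=R.from_euler("z",yaw,degrees=True)*R.from_euler("x",180,degrees=True)
    print("delta",t,(r.inv()*g).as_rotvec(),"from",s["eef_pos"],"t",s["time"])
E
cat > q.py <<'E'
from mv import *
def front(c):
    p,dd=snap(c); C=cloud(c,dd)
    zh=.0765; o,X,Y=ortho(c,p,zh,.40,.68,-.18,.10,.0005)
    hsv=cv2.cvtColor(o,cv2.COLOR_RGB2HSV);bl=((hsv[...,0]>95)&(hsv[...,0]<130)&(hsv[...,1]>100)).astype(np.uint8)
    cs,_=cv2.findContours(bl,cv2.RETR_EXTERNAL,cv2.CHAIN_APPROX_NONE);k=max(cs,key=cv2.contourArea)[:,0]
    x=X[k[:,1],k[:,0]];y=Y[k[:,1],k[:,0]]
    ctr=np.array([.536,-.0385])
    for _ in range(8):
        rr=np.hypot(x-ctr[0],y-ctr[1]);f=abs(rr-.093)<.006
        ctr,rad=circ(x[f],y[f])
    th=np.degrees(np.arctan2(y-ctr[1],x-ctr[0]))%360;rr=np.hypot(x-ctr[0],y-ctr[1])
    print(c,"hood ctr",ctr,rad)
    for lo,hi in((100,194),(194,290)):
        m=(rr>.03)&(rr<.082)&(th>lo)&(th<hi)
        if m.sum()<20: print("none");continue
        v=cv2.fitLine(np.c_[x[m],y[m]].astype(np.float32),cv2.DIST_HUBER,0,.01,.01).ravel()
        a=np.degrees(np.arctan2(v[1],v[0]))%180+ (0); n=np.array([-v[1],v[0]])
        print("edge dir",a,a+180,"offset",n@(v[2:]-ctr),"mean th",th[m].mean(),m.sum())
    return p
front("top");front("scene")
d(.624,-.112,.17,50)
E
python3 q.py
```

```text
top hood ctr [ 0.5358 -0.0395] 0.09197562450816202
edge dir 134.58948 314.58948 offset -0.02505270790012352 mean th 165.0896178877759 93
edge dir 74.39405 254.39404 offset 0.024217924802221895 mean th 225.29692717091004 116
scene hood ctr [ 0.5387 -0.0375] 0.09286281919897546
edge dir 135.41565 315.41565 offset -0.02676693637126396 mean th 168.04544335875548 92
edge dir 74.98109 254.98108 offset 0.026539549988457877 mean th 222.07814737455163 121
delta [ 0.5173 -0.3085  0.0262] [ 0.      0.     -0.4339] from [ 0.2868 -0.611   0.1962] t 0.9
```

Request:
carry_out(deltas=[0.517,-0.308,0.026,0,0,-0.434,0.517,-0.308,0.026,0,0,-0.434,0.517,-0.308,0.026,0,0,-0.434,0.517,-0.308,0.026,0,0,-0.434,0.517,-0.308,0.026,0,0,-0.434], grip=0, grip_force=40)

```text
time: 1.52
eef_pos: [0.4627, -0.3508, 0.183]
tcp_rot: [0.906, 0.423, 0.0, 0.0]
contact_force: [1.1, -0.8, -0.0]
opening: -0.0
finger_force: 0.0
```

```bash
python3 -c "
from mv import *
d(.625,-.1125,.075,50)"
```

```text
delta [ 0.2869 -0.0289  0.1079] [ 0.0009 -0.     -0.0002] from [ 0.4627 -0.3508  0.183 ] t 1.525
```

Request:
carry_out(deltas=[0.06,-0.006,0,0,0,0,0.12,-0.012,0.02,0,0,0,0.18,-0.018,0.05,0,0,0,0.24,-0.024,0.08,0,0,0,0.287,-0.029,0.108,0,0,0])

```text
time: 2.15
eef_pos: [0.6239, -0.1147, 0.0762]
tcp_rot: [0.906, 0.423, 0.001, 0.001]
contact_force: [0.4, -1.2, -0.2]
opening: -0.003
finger_force: 0.0
```

Request:
carry_out(deltas=[0,0,0,0,0,0])

```text
time: 2.28
eef_pos: [0.6214, -0.112, 0.0725]
tcp_rot: [0.905, 0.425, -0.002, -0.002]
contact_force: [0.4, -0.6, -0.6]
opening: -0.001
finger_force: 0.0
```

```bash
python3 -c "
from mv import *
d(.625,-.1125,.05,50);print(ctrl.get_state()['contact_force'])"
```

```text
delta [0.002  0.0032 0.0225] [-0.0063  0.0018  0.0051] from [ 0.6214 -0.112   0.0725] t 2.275
[ 0.3554 -0.6365 -0.6263]
```

Request:
carry_out(deltas=[0.001,0.002,0.007,0,0,0,0.002,0.003,0.014,0,0,0,0.002,0.003,0.018,0,0,0,0.002,0.003,0.018,0,0,0])

```text
time: 2.78
eef_pos: [0.6256, -0.1173, 0.0582]
tcp_rot: [0.907, 0.422, -0.0, -0.0]
contact_force: [-0.1, 0.0, 1.0]
opening: 0.002
finger_force: 0.0
```

```bash
python3 -c "
from mv import *
d(.625,-.1125,.05,50);print(ctrl.get_state()['contact_force'])"
```

```text
delta [ 0.0033 -0.0036  0.0082] [-0.0003  0.0001 -0.0012] from [ 0.6256 -0.1173  0.0582] t 2.775
[-0.1377  0.0215  0.9597]
```

Request:
carry_out(deltas=[0.003,-0.004,0.003,0,0,0,0.003,-0.004,0.006,0,0,0,0.003,-0.004,0.008,0,0,0,0.003,-0.004,0.008,0,0,0])

```text
time: 3.28
eef_pos: [0.6247, -0.1116, 0.05]
tcp_rot: [0.906, 0.423, -0.0, -0.0]
contact_force: [-0.4, 0.3, 0.0]
opening: -0.003
finger_force: 0.0
```

Request:
carry_out(deltas=[0,0,0.001,0,0,0,0,0,0.001,0,0,0])

```text
time: 3.52
eef_pos: [0.6249, -0.1117, 0.0493]
tcp_rot: [0.906, 0.423, -0.0, -0.0]
contact_force: [-0.2, -0.6, -0.4]
opening: -0.001
finger_force: 0.0
```

Request:
carry_out(deltas=[0,0,0.001,0,0,0,0,0,0.001,0,0,0])

```text
time: 3.78
eef_pos: [0.6249, -0.1117, 0.0482]
tcp_rot: [0.906, 0.423, -0.0, -0.0]
contact_force: [-0.3, 0.3, 0.6]
opening: -0.003
finger_force: 0.0
```

Request:
carry_out(deltas=[0,0,0.001,0,0,0,0,0,0.001,0,0,0])

```text
time: 4.03
eef_pos: [0.6248, -0.1117, 0.0472]
tcp_rot: [0.906, 0.423, -0.0, -0.0]
contact_force: [-0.1, 0.1, -0.6]
opening: 0.0
finger_force: 0.0
```

Request:
carry_out(deltas=[0,0,0.001,0,0,0,0,0,0.001,0,0,0])

```text
time: 4.28
eef_pos: [0.6248, -0.1117, 0.0462]
tcp_rot: [0.906, 0.423, -0.0, -0.0]
contact_force: [-0.3, -0.3, 0.4]
opening: 0.001
finger_force: 0.0
```

Request:
carry_out(deltas=[0,0,0.001,0,0,0,0,0,0.001,0,0,0])

```text
time: 4.53
eef_pos: [0.6248, -0.1116, 0.0452]
tcp_rot: [0.906, 0.423, -0.0, -0.0]
contact_force: [0.6, 0.5, -0.6]
opening: -0.002
finger_force: 0.0
```

Request:
carry_out(deltas=[0,0,0.001,0,0,0,0,0,0.001,0,0,0])

```text
time: 4.78
eef_pos: [0.6248, -0.1117, 0.0442]
tcp_rot: [0.906, 0.423, -0.0, -0.0]
contact_force: [-0.8, 0.8, -0.0]
opening: 0.003
finger_force: 0.0
```

Request:
carry_out(deltas=[0,0,0.001,0,0,0,0,0,0.001,0,0,0])

```text
time: 5.03
eef_pos: [0.6248, -0.1116, 0.0432]
tcp_rot: [0.906, 0.423, -0.0, -0.0]
contact_force: [-0.0, 0.0, 0.7]
opening: 0.001
finger_force: 0.0
```

Request:
carry_out(deltas=[0,0,0.001,0,0,0,0,0,0.001,0,0,0])

```text
time: 5.28
eef_pos: [0.6248, -0.1117, 0.0422]
tcp_rot: [0.906, 0.423, -0.0, -0.0]
contact_force: [-0.0, -0.2, -0.4]
opening: 0.002
finger_force: 0.0
```

Request:
carry_out(deltas=[0,0,0.001,0,0,0,0,0,0.001,0,0,0])

```text
time: 5.52
eef_pos: [0.6248, -0.1117, 0.0412]
tcp_rot: [0.906, 0.423, -0.0, -0.0]
contact_force: [-0.7, -0.7, 0.1]
opening: -0.003
finger_force: 0.0
```

Request:
carry_out(deltas=[0,0,0.001,0,0,0,0,0,0.001,0,0,0])

```text
time: 5.78
eef_pos: [0.6248, -0.1117, 0.0402]
tcp_rot: [0.906, 0.423, -0.0, -0.0]
contact_force: [0.1, 0.7, 0.6]
opening: 0.0
finger_force: 0.0
```

```bash
cat > c.py <<'E'
from mv import *
import sys
p,dd=snap("scene")
cv2.imwrite("pics/%s"%sys.argv[1],cv2.resize(p[130:260,230:420],None,fx=4,fy=4,interpolation=cv2.INTER_CUBIC)[:,:,::-1])
print(ctrl.get_state()["contact_force"],ctrl.get_state()["eef_pos"])
E
python3 c.py s1.png
```

```text
[ 0.9514 -0.1466 -0.2753] [ 0.6248 -0.1116  0.0402]
```

View pics/s1.png

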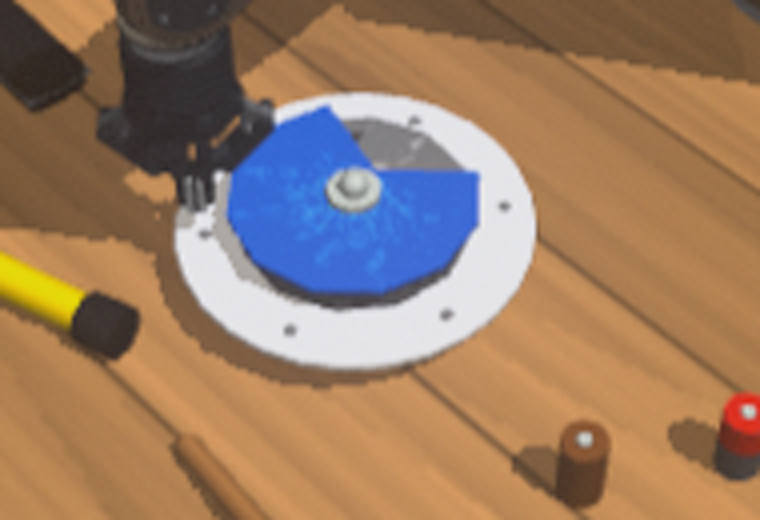

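The fingers stand just above the rim at crop (192,205), in mid-rim and clear of the hood. There's no contact yet, so I keep feeling down.

Request:
carry_out(deltas=[0,0,0.001,0,0,0,0,0,0.001,0,0,0])

```text
time: 6.08
eef_pos: [0.6248, -0.1117, 0.0392]
tcp_rot: [0.906, 0.423, -0.0, -0.0]
contact_force: [-0.2, 1.0, 0.4]
opening: -0.002
finger_force: 0.0
```

Request:
carry_out(deltas=[0,0,0.001,0,0,0,0,0,0.001,0,0,0])

```text
time: 6.32
eef_pos: [0.6248, -0.1117, 0.0382]
tcp_rot: [0.906, 0.423, -0.0, -0.0]
contact_force: [0.8, -0.3, 0.6]
opening: -0.0
finger_force: 0.0
```

Request:
carry_out(deltas=[0,0,0.001,0,0,0,0,0,0.001,0,0,0])

```text
time: 6.58
eef_pos: [0.6248, -0.1117, 0.0372]
tcp_rot: [0.906, 0.423, -0.0, -0.0]
contact_force: [0.5, 0.2, -0.1]
opening: 0.003
finger_force: 0.0
```

```bash
python3 - <<'E'
from mv import *
s=ctrl.get_state();e=s["eef_pos"];print(s["joint_efforts"])
for c in("scene","top"):
    p,dd=snap(c);C=cloud(c,dd);u=proj(c,e);print(c,u)
    u0,v0=np.round(u).astype(int)
    print((C[v0-12:v0+10:2,u0-9:u0+10:3,2]*1000).round())
    print(p[v0-12:v0+10:2,u0-9:u0+10:3].mean(-1).round())
E
python3 c.py s2.png
```

```text
[ -0.005  -39.6697 -25.2472  -0.0001  -0.0032  -0.    ]
scene [280.379  188.9155]
[[  2.  98.  98. 103.  97.  48.  81.]
 [ -3.   2.  93.  95.  88.  49.  74.]
 [  0.  -0.  87.  86.  81.  45.  78.]
 [ -3.  46.  74.  46.  46.  46.  79.]
 [ -0.  52.  49.  45.  47.  46.  79.]
 [  3.  48.  48.  47.  46.  46.  80.]
 [  1.  51.  46.  46.  46.  44.  49.]
 [  4.  47.  47.  49.  47.  53.  48.]
 [ -3.  44.  43.  51.  45.  48.  46.]
 [  2.   4.  48.  46.  47.  48.  45.]
 [  2.  -1.  48.  48.  48.  46.  49.]]
[[143.  54. 108. 108.  96. 165. 123.]
 [143.  69. 112. 112.  98. 162. 124.]
 [ 91.  84. 114. 116. 126. 163. 125.]
 [ 88. 140. 140. 135. 166. 153. 129.]
 [ 96. 162. 167. 229. 199. 157. 125.]
 [ 95. 197. 212. 189. 167. 169. 125.]
 [ 95. 218. 230. 174. 203. 167. 152.]
 [ 95. 218. 230. 230. 229. 168. 161.]
 [ 93. 178. 229. 230. 230. 201. 168.]
 [ 92. 135. 230. 229. 229. 227. 168.]
 [ 92. 102. 230. 229. 229. 229. 167.]]
top [365.0789 189.7513]
[[366. 386. 383. 353. 353. 355. 354.]
 [388. 387. 387. 347. 351. 352. 357.]
 [390. 391. 389. 350. 347. 351. 352.]
 [396. 393. 339. 345. 346. 348. 348.]
 [394. 393. 333. 338. 339. 343. 343.]
 [400. 397. 321. 328. 334. 337. 344.]
 [403. 400. 395. 245. 320. 330. 336.]
 [403. 405. 395. 397. 397. 396. 327.]
 [403. 395. 397. 400. 400. 401. 401.]
 [405. 397. 399. 402. 404. 404. 402.]
 [406. 391. 397. 399. 406. 407. 408.]]
[[ 57.  89.  91.  62.  64. 108. 110.]
 [ 83.  67.  90.  59.  61. 103. 106.]
 [ 94.  43.  71.  58.  58.  98. 101.]
 [ 91.  83.  50.  54.  55.  84.  97.]
 [ 90.  92.  46.  50.  52.  58.  92.]
 [ 84.  92.  44.  42.  47.  51.  85.]
 [ 47.  89. 106.  79.  61.  44.  49.]
 [ 70.  63. 106. 104.  94.  78.  50.]
 [104.  54. 106. 103.  97.  86.  79.]
 [107.  59. 104. 102.  98.  88.  79.]
 [110.  60.  98.  94.  94.  90.  83.]]
[ 0.2173 -0.57   -0.9026] [ 0.6249 -0.1117  0.0373]
```

View pics/s2.png

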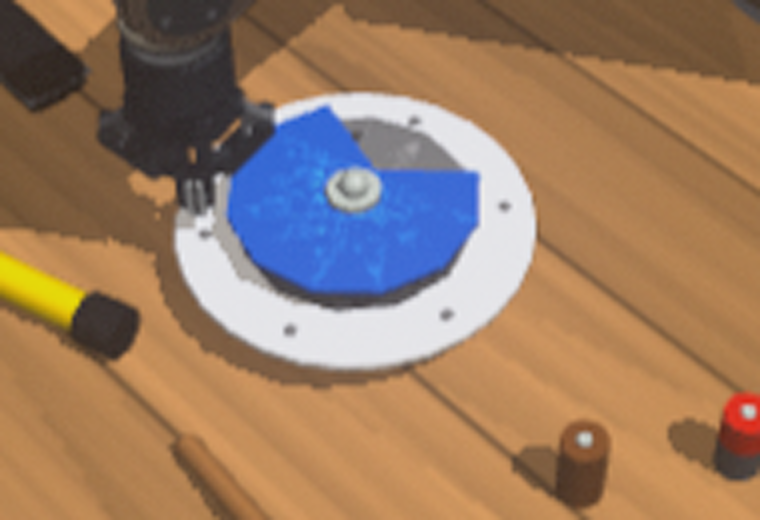

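The picture hardly changed: the visible finger tips still end at about crop (193,210), over the rim. I keep feeling down with the force as guide.

Request:
carry_out(deltas=[0,0,0.001,0,0,0,0,0,0.002,0,0,0,0,0,0.002,0,0,0])

```text
time: 7.1
eef_pos: [0.6247, -0.1116, 0.0351]
tcp_rot: [0.906, 0.423, -0.0, -0.0]
contact_force: [-0.0, 0.5, 0.4]
opening: 0.002
finger_force: 0.0
```

```bash
python3 - <<'E'
from mv import *
s=ctrl.get_state();e=s["eef_pos"];print(e,s["contact_force"],s["opening"])
p,dd=snap("scene");C=cloud("scene",dd)
print((C[170:196,270:290,2]*1000).round().astype(int))
print(p[170:196,270:290].mean(-1).round().astype(int))
E
```

```text
[ 0.6247 -0.1116  0.0351] [-0.0284  0.4539  0.4315] 0.0015444725205717583
[[ 125  122  139  136  140  136  130  117  109  138  138  136  138  125
   125  123  130  131  128  132]
 [ 124  125  127  129  126  129  127  116  107  132  126  130  128  123
   121  127  129  126  126  129]
 [ 126  120  123  124  127  125  120  120  111  123  127  120  121  118
   118  123  124  124  122  122]
 [ 120  119  119  121  120  120  120  117  105  123  119  119  120  110
   115   49  120  121  118   77]
 [ 115   -2    3  119  118  117  113  117  106  116  117  116  117  111
    46   44   45   45   77   79]
 [   0    5    0   -2  115  112  112  110  107  105  109  112  109  107
    52   44   46   47   79   78]
 [   2    1    2   -5  103  101  107  104  105  105  105  100  100  103
    45   47   48   50   77   74]
 [  -1    1    4   -1   96  101  104  103  103  102  101   98   94   97
    48   48   47   76   78   77]
 [   1    0    1    3   95   93   95   98   97  100  102   95   89   95
    45   46   46   78   73   75]
 [   3    5    2    1   -2   90   87   94   94   91   93   90   86   87
    44   
[... 3215 characters left out ...]
 168 158
  113 123]
 [ 95  95  94 127 203 229 230 229 226 198 130 132 144 167 169 168 168 164
  146 136]
 [ 95  96  95 136 219 229 229 229 228 217 175 165 200 202 168 169 167 168
  165 153]
 [ 95  95  96 136 218 229 229 230 229 228 220 217 229 225 202 168 166 167
  166 157]
 [ 93  94  96 136 219 229 230 230 230 230 230 230 229 229 222 168 167 166
  167 161]
 [ 91  93  95 128 206 229 229 229 229 230 229 229 229 230 226 201 168 168
  168 166]
 [ 91  91  95 112 178 229 229 229 229 229 230 229 230 229 230 227 203 169
  169 167]
 [ 90  91  92  98 155 230 230 230 229 230 230 229 229 229 230 229 222 169
  167 169]
 [ 91  90  90  92 133 216 229 230 229 230 229 230 229 229 230 230 226 204
  169 169]]
```

```bash
python3 - <<'E'
from mv import *
s=ctrl.get_state();e=s["eef_pos"];print(e,s["qpos"])
p,dd=snap("scene");C=cloud("scene",dd)
for v in(176,178,180,181,182,183): print(v,C[v,277:281].mean(0))
p,dd=snap("top");C=cloud("top",dd)
m=(np.hypot(C[...,0]-.625,C[...,1]+.112)<.1)&(C[...,2]>.085)&(dd>0);v,u=np.nonzero(m);print(C[m].min(0),C[m].max(0))
E
```

```text
[ 0.6248 -0.1116  0.0352] [-0.3365  0.3717  1.7845  0.      0.9857  0.3615]
176 [ 0.6309 -0.1026  0.1063]
178 [ 0.6313 -0.1033  0.0975]
180 [ 0.6317 -0.1042  0.0885]
181 [ 0.6326 -0.1036  0.0853]
182 [ 0.6337 -0.1027  0.0825]
183 [ 0.6327 -0.105   0.0755]
[ 0.5256 -0.1737  0.2202] [ 0.6768 -0.0324  0.4388]
```

Depth shows the finger ends at z≈0.073, though the TCP readout says 0.035. The xy agrees. So I trust the camera and the feel over the z readout, and descend in small checked steps.

Request:
carry_out(deltas=[0,0,0.002,0,0,0,0,0,0.004,0,0,0,0,0,0.006,0,0,0,0,0,0.008,0,0,0,0,0,0.008,0,0,0])

```text
time: 7.88
eef_pos: [0.6247, -0.1116, 0.027]
tcp_rot: [0.906, 0.423, -0.0, -0.0]
contact_force: [0.3, 0.5, 0.1]
opening: 0.001
finger_force: 0.0
```

```bash
cat > tip.py <<'E'
from mv import *
s=ctrl.get_state();e=s["eef_pos"];print(e,s["contact_force"])
p,dd=snap("scene");C=cloud("scene",dd)
d2=np.hypot(C[...,0]-e[0]-.008,C[...,1]-e[1]-.008)
m=(d2<.008)&(C[...,2]>.052)
v,u=np.nonzero(m);print("lowest",v.max(),C[m][v>=v.max()-2].round(4)[:8])
E
python3 tip.py
```

```text
[ 0.6247 -0.1116  0.027 ] [0.2827 0.4535 0.1219]
lowest 187 [[ 0.6346 -0.1063  0.0671]
 [ 0.6315 -0.1058  0.065 ]
 [ 0.631  -0.1013  0.0684]
 [ 0.6288 -0.0994  0.0682]
 [ 0.626  -0.1051  0.0523]]
```

Request:
carry_out(deltas=[0,0,0.002,0,0,0,0,0,0.004,0,0,0,0,0,0.006,0,0,0,0,0,0.007,0,0,0])

```text
time: 8.43
eef_pos: [0.6247, -0.1116, 0.02]
tcp_rot: [0.906, 0.423, -0.0, -0.0]
contact_force: [0.1, -0.2, 0.1]
opening: -0.002
finger_force: 0.0
```

Request:
carry_out(deltas=[0,0,0.001,0,0,0,0,0,0.002,0,0,0])

```text
time: 8.68
eef_pos: [0.6249, -0.1117, 0.0183]
tcp_rot: [0.906, 0.423, 0.0, 0.0]
contact_force: [-0.5, 0.0, 0.4]
opening: -0.004
finger_force: 0.0
```

```bash
python3 tip.py
```

```text
[ 0.6249 -0.1117  0.0183] [-0.4916  0.0364  0.39  ]
lowest 187 [[ 0.6355 -0.1102  0.0646]
 [ 0.6357 -0.1046  0.0694]
 [ 0.6328 -0.1037  0.0678]
 [ 0.6318 -0.1     0.0701]
 [ 0.6296 -0.0981  0.0699]
 [ 0.6349 -0.1066  0.0626]
 [ 0.6326 -0.1048  0.0623]
 [ 0.631  -0.102   0.0634]]
```

Request:
carry_out(deltas=[0,0,0.001,0,0,0,0,0,0.002,0,0,0,0,0,0.003,0,0,0])

```text
time: 9.1
eef_pos: [0.6249, -0.1117, 0.0152]
tcp_rot: [0.906, 0.423, 0.0, 0.0]
contact_force: [-0.7, 0.1, -0.3]
opening: -0.0
finger_force: 0.0
```

Request:
carry_out(deltas=[0,0,0.001,0,0,0,0,0,0.002,0,0,0])

```text
time: 9.35
eef_pos: [0.6249, -0.1117, 0.0132]
tcp_rot: [0.906, 0.423, -0.0, -0.0]
contact_force: [-0.3, 0.1, 0.3]
opening: -0.001
finger_force: 0.0
```

Request:
carry_out(deltas=[0,0,0.001,0,0,0,0,0,0.002,0,0,0])

```text
time: 9.6
eef_pos: [0.625, -0.1117, 0.0114]
tcp_rot: [0.906, 0.423, 0.0, 0.0]
contact_force: [-0.8, -0.2, 2.1]
opening: -0.007
finger_force: 1.0
```

```bash
python3 tip.py;python3 c.py s3.png
```

```text
[ 0.625  -0.1117  0.0114] [-0.8235 -0.2215  2.0798]
lowest 188 [[ 0.6338 -0.1084  0.0603]
 [ 0.6324 -0.1052  0.0618]
 [ 0.63   -0.1035  0.0613]
 [ 0.6268 -0.1031  0.0591]
 [ 0.635  -0.1072  0.0577]
 [ 0.6321 -0.1064  0.0561]
 [ 0.631  -0.1028  0.0581]
 [ 0.6298 -0.0993  0.0601]]
[-0.6501  0.4034  1.7614] [ 0.625  -0.1117  0.0116]
```

View pics/s3.png

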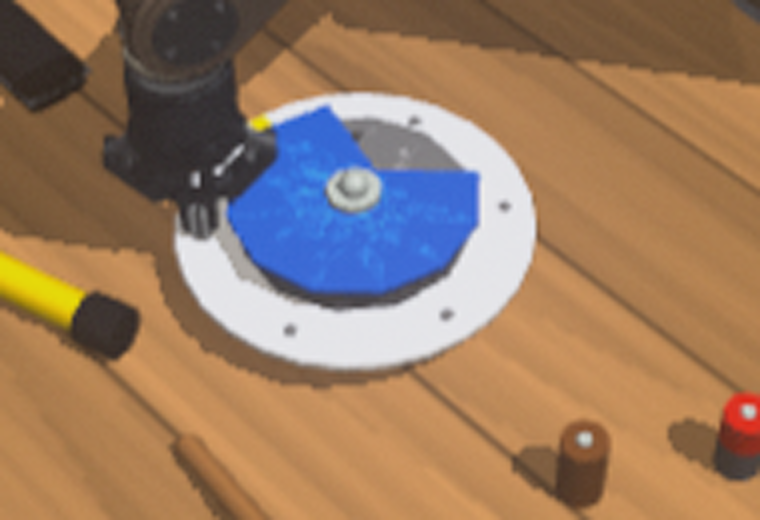

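Contact is at readout z≈0.0115, which puts the readout about 36 mm below the true tip height. The finger tips touch mid-rim at crop (200,225). Now I press on.

Request:
carry_out(deltas=[0,0,0.001,0,0,0,0,0,0.001,0,0,0])

```text
time: 9.95
eef_pos: [0.6252, -0.1118, 0.0108]
tcp_rot: [0.906, 0.423, 0.0, 0.0]
contact_force: [-1.3, 0.2, 2.9]
opening: -0.001
finger_force: 1.7
```

Request:
carry_out(deltas=[0,0,0.001,0,0,0,0,0,0.001,0,0,0])

```text
time: 10.2
eef_pos: [0.6253, -0.1119, 0.0099]
tcp_rot: [0.906, 0.423, 0.0, 0.0]
contact_force: [-1.1, 0.2, 5.2]
opening: 0.003
finger_force: 2.6
```

Request:
carry_out(deltas=[0,0,0.0012,0,0,0,0,0,0.0012,0,0,0])

```text
time: 10.45
eef_pos: [0.6254, -0.1119, 0.0091]
tcp_rot: [0.906, 0.423, 0.0, 0.0]
contact_force: [-2.7, 0.0, 6.4]
opening: -0.0
finger_force: 3.4
```

Request:
carry_out(deltas=[-0.004,0,0,0,0,0.035,-0.008,-0.0003,0,0,0,0.07,-0.012,-0.0006,0,0,0,0.105])

```text
time: 10.82
eef_pos: [0.6186, -0.1199, 0.0095]
tcp_rot: [0.928, 0.374, 0.002, 0.0]
contact_force: [1.1, 2.7, 5.7]
opening: 0.0
finger_force: 3.0
```

```bash
cat > st.py <<'E'
from mv import *
A=np.array([.537,-.0385])
def stripe(c,zr=.0465):
    p,dd=snap(c);o,X,Y=ortho(c,p,zr,.37,.70,-.2,.12,.0005);hsv=cv2.cvtColor(o,cv2.COLOR_RGB2HSV)
    a=A+([-.0012,-.001] if c=="top" else [.0015,.001])
    r=np.hypot(X-a[0],Y-a[1]);m=(hsv[...,0]>18)&(hsv[...,0]<38)&(hsv[...,1]>90)&(hsv[...,2]>110)
    for lo,hi,n in((.098,.133,"stripe"),(.03,.09,"bay")):
        k=m&(r>lo)&(r<hi)
        if k.sum()>40:
            t=np.degrees(np.arctan2(Y[k]-a[1],X[k]-a[0]))%360;print(c,n,k.sum(),np.mean(t).round(2),"r",r[k].min().round(3),r[k].max().round(3),"width deg",np.percentile(t,[2,98]).round(1))
if __name__=="__main__":
    stripe("top");stripe("scene")
    s=ctrl.get_state();e=s["eef_pos"][:2]-A;print("finger r",np.hypot(*e),"ang",np.degrees(np.arctan2(e[1],e[0]))%360,s["contact_force"],s["time"])
E
python3 st.py
```

```text
scene stripe 590 258.02 r 0.121 0.133 width deg [255.  260.9]
finger r 0.11518615692020905 ang 314.87846536276317 [0.5131 2.0315 6.6379] 10.925
```

It carries. I press slightly more and drag on round.

Request:
carry_out(deltas=[-0.008,-0.0003,0.0007,0,0,0.07,-0.016,-0.0011,0.0007,0,0,0.14,-0.0239,-0.0025,0.0007,0,0,0.209,-0.0318,-0.0045,0.0007,0,0,0.279,-0.0393,-0.0069,0.0007,0,0,0.349])

```text
time: 11.55
eef_pos: [0.5865, -0.1432, 0.0095]
tcp_rot: [0.978, 0.206, 0.003, 0.001]
contact_force: [3.2, 1.7, 5.2]
opening: -0.004
finger_force: 3.1
```

```bash
python3 st.py
```

```text
top bay 917 223.91 r 0.047 0.073 width deg [218.4 231.4]
scene stripe 542 235.22 r 0.098 0.133 width deg [227.6 240.8]
scene bay 610 221.57 r 0.07 0.09 width deg [218.4 225. ]
finger r 0.11583137428256217 ang 294.96594117031384 [0.7221 0.4903 6.9642] 11.65
```

Request:
carry_out(deltas=[-0.008,-0.0003,0.0005,0,0,0.07,-0.016,-0.0011,0.0005,0,0,0.14,-0.0239,-0.0025,0.0005,0,0,0.209,-0.0318,-0.0045,0.0005,0,0,0.279,-0.0393,-0.0069,0.0005,0,0,0.349])

```text
time: 12.28
eef_pos: [0.5486, -0.1542, 0.0095]
tcp_rot: [0.999, 0.034, 0.005, 0.002]
contact_force: [3.8, -1.6, 5.9]
opening: -0.001
finger_force: 3.2
```

```bash
python3 st.py
```

```text
top stripe 287 217.79 r 0.098 0.109 width deg [215.7 220.2]
top bay 4595 214.71 r 0.04 0.085 width deg [199.8 231. ]
scene stripe 2311 219.32 r 0.098 0.133 width deg [213.6 227.9]
scene bay 3286 213.01 r 0.058 0.09 width deg [201.2 226. ]
finger r 0.1162904985999884 ang 275.33788661900815 [ 1.9193 -1.877   6.0898] 12.375
```

Request:
carry_out(deltas=[-0.008,-0.0006,0.0003,0,0,0.07,-0.016,-0.0017,0.0004,0,0,0.14,-0.0239,-0.0032,0.0005,0,0,0.209,-0.0318,-0.0054,0.0005,0,0,0.279,-0.0393,-0.008,0.0005,0,0,0.349])

```text
time: 13.0
eef_pos: [0.5091, -0.1507, 0.0094]
tcp_rot: [0.99, -0.14, 0.005, 0.003]
contact_force: [2.2, -4.9, 7.2]
opening: -0.003
finger_force: 3.6
```

```bash
python3 st.py
```

```text
top stripe 1630 199.35 r 0.098 0.133 width deg [196.4 202.9]
top bay 6633 200.45 r 0.039 0.086 width deg [180.5 220.2]
scene stripe 2269 200.75 r 0.098 0.133 width deg [196.  212.2]
scene bay 5015 205.53 r 0.058 0.09 width deg [187.7 222.3]
finger r 0.11544017445096547 ang 255.53476236008174 [ 0.875  -4.7988  7.0136] 13.1
```

Request:
carry_out(deltas=[-0.004,-0.0001,0,0,0,0.035,-0.0075,-0.0003,0,0,0,0.065,-0.009,-0.0004,0,0,0,0.078,-0.009,-0.0004,0,0,0,0.078])

```text
time: 13.6
eef_pos: [0.5002, -0.1479, 0.0092]
tcp_rot: [0.984, -0.177, 0.005, 0.003]
contact_force: [0.7, -6.1, 7.6]
opening: 0.004
finger_force: 3.7
```

Request:
carry_out(deltas=[0,0,-0.003,0,0,0,0,0,-0.012,0,0,0,0,0.02,-0.05,0,0,0,0,0.06,-0.08,0,0,0,0,0.08,-0.08,0,0,0])

```text
time: 14.22
eef_pos: [0.4694, -0.221, 0.0889]
tcp_rot: [0.984, -0.178, 0.002, 0.001]
contact_force: [0.2, -0.6, -0.3]
opening: -0.005
finger_force: 0.0
```

```bash
python3 st.py; python3 q.py; python3 - <<'E'
from m import *
b,_=snap("top");o,_,_=ortho("top",b,.065,.40,.68,-.18,.10,.0005)
cv2.imwrite("pics/p1.png",o[:,:,::-1])
E
```

```text
top stripe 1769 194.92 r 0.098 0.133 width deg [191.8 198. ]
top bay 6723 195.74 r 0.039 0.086 width deg [175.8 215.7]
scene stripe 2376 197.53 r 0.098 0.133 width deg [192.3 209.6]
scene bay 4985 203.43 r 0.059 0.09 width deg [185.8 219.6]
finger r 0.19437994434965408 ang 249.14708443667791 [ 0.0352  0.1612 -0.5835] 14.325
top hood ctr [ 0.5358 -0.0395] 0.09194594976997512
edge dir 135.75575 315.75574 offset -0.02325030733028633 mean th 163.73004043441773 93
edge dir 73.06876 253.06876 offset 0.022466246192553805 mean th 225.71204101856011 115
scene hood ctr [ 0.5386 -0.0375] 0.09290063695168056
edge dir 138.0968 318.0968 offset -0.023410652119355696 mean th 166.91251699344704 104
edge dir 74.093864 254.09387 offset 0.025756248253966076 mean th 222.27815615708028 122
delta [ 0.1089 -0.1544 -0.0847] [-0.0028  0.0014 -1.2306] from [ 0.4677 -0.2183  0.0853] t 14.425
```

View pics/p1.png

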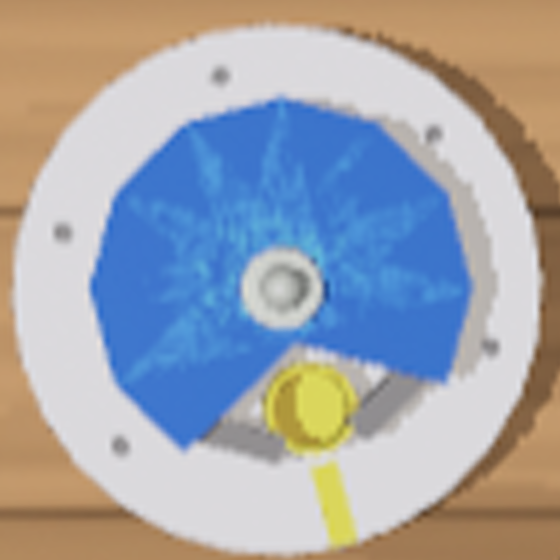

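The bay (313,408) and the stripe (333,505) both line up with the middle of the opening. The stripe reads 194.9° against a front of about 194.8°. Now for the cell.

```bash
python3 - <<'E'
from mv import *
d(.598,.299,.11,77)
for c in("top","scene"):
    p,_=snap(c);o,X,Y=ortho(c,p,.0685,.40,.55,-.13,.02,.0005);h=cv2.cvtColor(o,cv2.COLOR_RGB2HSV)
    m=(h[...,0]>18)&(h[...,0]<38)&(h[...,1]>90)&(h[...,2]>90)&(np.hypot(X-.477,Y+.054)<.032)
    print(c,"bay top mean",X[m].mean(),Y[m].mean(),"mid",(X[m].min()+X[m].max())/2,(Y[m].min()+Y[m].max())/2,np.ptp(X[m]),np.ptp(Y[m]))
E
```

```text
delta [-0.0588 -0.5298 -0.0239] [-0.0033  0.0009 -1.7009] from [ 0.4679 -0.2179  0.0852] t 14.475
top bay top mean 0.47633343525455646 -0.05476096927075377 mid 0.47200000000000863 -0.05500000000000006 0.05299999999999416 0.04700000000000004
scene bay top mean 0.4756237220226664 -0.05410907709311971 mid 0.47350000000000847 -0.05275000000000006 0.05699999999999372 0.051500000000000046
```

Request:
carry_out(deltas=[0,-0.02,-0.03,0,0,-0.15,-0.006,-0.08,-0.03,0,0,-0.33,-0.013,-0.14,-0.03,0,0,-0.51,-0.02,-0.2,-0.03,0,0,-0.69,-0.027,-0.26,-0.03,0,0,-0.87], grip=65)

```text
time: 15.2
eef_pos: [0.5341, 0.0365, 0.1161]
tcp_rot: [0.966, 0.257, -0.0, -0.0]
contact_force: [1.1, 1.1, 0.6]
opening: 0.648
finger_force: 0.0
```

```bash
python3 -c "
from mv import *
d(.598,.299,.09,77)"
```

```text
delta [ 0.1858 -0.196   0.0261] [-0.0005  0.0002 -0.8241] from [0.5341 0.0365 0.1161] t 15.2
```

Request:
carry_out(deltas=[0.037,-0.039,0,0,0,-0.165,0.074,-0.078,0,0,0,-0.33,0.111,-0.118,0.008,0,0,-0.495,0.149,-0.157,0.018,0,0,-0.66,0.186,-0.196,0.026,0,0,-0.824])

```text
time: 15.82
eef_pos: [0.5994, 0.2984, 0.0892]
tcp_rot: [0.783, 0.622, -0.001, -0.0]
contact_force: [1.0, -0.6, 0.6]
opening: 0.65
finger_force: 0.0
```

Request:
carry_out(deltas=[0,0,0,0,0,0,0,0,0,0,0,0])

```text
time: 16.08
eef_pos: [0.5992, 0.2961, 0.0895]
tcp_rot: [0.785, 0.62, -0.001, -0.0]
contact_force: [0.3, 0.1, 0.3]
opening: 0.648
finger_force: 0.0
```

```bash
python3 -c "
from mv import *
d(.598,.299,-.0055,77)
p,dd=snap('scene');C=cloud('scene',dd)
cv2.imwrite('pics/c1.png',cv2.resize(p[170:310,320:460],None,fx=4,fy=4,interpolation=cv2.INTER_CUBIC)[:,:,::-1])
m=(np.hypot(C[...,0]-.598,C[...,1]-.299)<.06)&(C[...,2]>.07)&(p.mean(-1)<80)
print(np.sort(C[m][:,2])[:30:3])"
```

```text
delta [ 0.0027 -0.0017  0.095 ] [-0.0015  0.0012 -0.0064] from [0.5992 0.2961 0.0895] t 16.075
[0.1287 0.1342 0.1361 0.1372 0.1379 0.139  0.1395 0.1405 0.1408 0.1418]
```

View pics/c1.png

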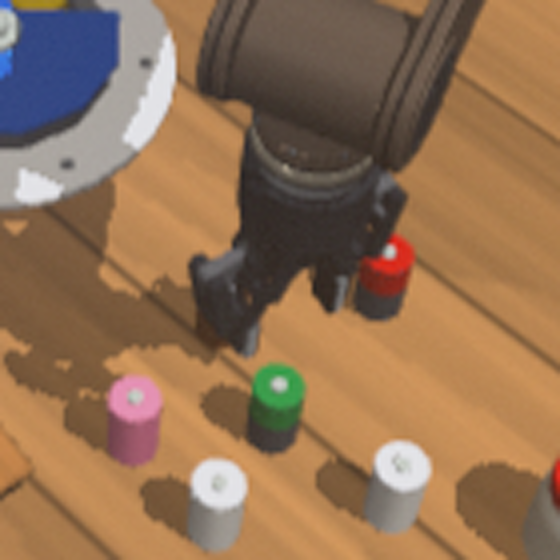

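The open fingers at crop (240,345) and (330,305) hang above the green cell at (278,390); the other cells are well clear. Going down.

Request:
carry_out(deltas=[0.003,-0.002,0.025,0,0,0,0.003,-0.002,0.045,0,0,0,0.003,-0.002,0.045,0,0,0])

```text
time: 16.5
eef_pos: [0.5971, 0.2975, 0.0429]
tcp_rot: [0.785, 0.619, -0.002, -0.001]
contact_force: [0.3, 0.4, -0.7]
opening: 0.65
finger_force: 0.0
```

```bash
cat > fing.py <<'E'
from mv import *
d(.598,.299,-.0055,77)
e=ctrl.get_state()["eef_pos"]
for c in("scene","top"):
    p,dd=snap(c);C=cloud(c,dd);h=cv2.cvtColor(p,cv2.COLOR_RGB2HSV)
    g=(h[...,0]>45)&(h[...,0]<80)&(h[...,1]>110)&(np.hypot(C[...,0]-.598,C[...,1]-.30)<.04)&(C[...,2]>.05)
    if g.any(): print(c,"green",C[g].mean(0),g.sum())
    m=(np.hypot(C[...,0]-e[0],C[...,1]-e[1])<.06)&(p.mean(-1)<90)&(C[...,2]>.064)&(C[...,2]<e[2]+.06)
    if c=="scene":
      ax=np.array([np.sin(np.radians(77)),-np.cos(np.radians(77))]);s=(C[m][:,:2]-e[:2])@ax
      for q in(s<0,s>0):
        if q.any(): print("finger",s[q].min(),s[q].max(),"xy",C[m][q][:,:2].mean(0),"zmin",np.sort(C[m][q][:,2])[:5])
E
python3 fing.py
```

```text
delta [0.0018 0.0007 0.0484] [-0.0043  0.0027 -0.0084] from [0.5971 0.2975 0.0429] t 16.5
scene green [0.6013 0.3021 0.0593] 103
finger -0.04037208735750346 -0.025025062594626578 xy [0.5701 0.305 ] zmin [0.0823 0.0836 0.0837 0.0851 0.0856]
finger 0.028662622507948186 0.04223265860379734 xy [0.6355 0.2938] zmin [0.0807 0.0874 0.0903 0.0919 0.092 ]
top green [0.5989 0.2854 0.0565] 17
```

Request:
carry_out(deltas=[0.002,0.001,0.015,0,0,0,0.002,0.001,0.03,0,0,0,0.002,0.001,0.042,0,0,0,0.002,0.001,0.048,0,0,0,0.002,0.001,0.048,0,0,0])

```text
time: 17.23
eef_pos: [0.5999, 0.3007, -0.0035]
tcp_rot: [0.785, 0.62, -0.001, -0.0]
contact_force: [-0.9, 0.3, -0.8]
opening: 0.649
finger_force: 0.0
```

Request:
carry_out(deltas=[0,0,0,0,0,0,0,0,0,0,0,0,0,0,0,0,0,0,0,0,0,0,0,0], grip=25, grip_force=25)

```text
time: 17.73
eef_pos: [0.6007, 0.301, -0.0019]
tcp_rot: [0.785, 0.62, 0.0, 0.0]
contact_force: [-1.3, 0.8, 2.2]
opening: 0.391
finger_force: 25.7
```

Gripped at about 33 mm. Lifting straight up.

Request:
carry_out(deltas=[0,0,-0.01,0,0,0,0,0,-0.03,0,0,0,0,0,-0.07,0,0,0,0,0,-0.11,0,0,0,0,0,-0.118,0,0,0])

```text
time: 18.35
eef_pos: [0.6032, 0.3017, 0.121]
tcp_rot: [0.785, 0.62, 0.004, 0.002]
contact_force: [-0.4, 0.1, -1.6]
opening: 0.392
finger_force: 25.7
```

```bash
python3 -c "
from mv import *
d(.477,-.0545,.115,14.8)"
```

```text
delta [-0.3758 -0.0402  0.0039] [ 0.0045 -0.0086  1.0785] from [0.6032 0.3017 0.121 ] t 18.35
```

Request:
carry_out(deltas=[-0.025,-0.003,0,0,0,0.1,-0.065,-0.007,0,0,0,0.22,-0.105,-0.011,0,0,0,0.34,-0.145,-0.015,0,0,0,0.46,-0.185,-0.02,0,0,0,0.58])

```text
time: 18.98
eef_pos: [0.5366, 0.1243, 0.1142]
tcp_rot: [0.93, 0.368, -0.001, -0.0]
contact_force: [-0.9, 0.4, -1.8]
opening: 0.392
finger_force: 25.7
```

```bash
python3 -c "
from mv import *
d(.477,-.0545,.115,14.8)"
```

```text
delta [-0.1657  0.0897 -0.0007] [-0.0007  0.0018  0.4947] from [0.5366 0.1243 0.1142] t 18.975
```

Request:
carry_out(deltas=[-0.041,0.022,-0.001,0,0,0.12,-0.083,0.045,-0.001,0,0,0.25,-0.124,0.067,-0.001,0,0,0.37,-0.155,0.084,-0.001,0,0,0.46,-0.166,0.09,-0.001,0,0,0.495])

```text
time: 19.6
eef_pos: [0.4779, -0.0551, 0.1155]
tcp_rot: [0.992, 0.129, -0.001, -0.0]
contact_force: [-0.4, 0.2, -1.8]
opening: 0.394
finger_force: 25.7
```

Request:
carry_out(deltas=[0,0,0,0,0,0,0,0,0,0,0,0,0,0,0,0,0,0])

```text
time: 19.98
eef_pos: [0.4793, -0.0529, 0.1163]
tcp_rot: [0.991, 0.131, -0.0, -0.0]
contact_force: [0.2, -0.4, -1.3]
opening: 0.393
finger_force: 25.7
```

```bash
cat > cl.py <<'E'
from mv import *
d(.477,-.0545,.09,14.8)
s=ctrl.get_state();e=s["eef_pos"];print(s["contact_force"])
for c in("scene","top"):
    p,dd=snap(c);C=cloud(c,dd);h=cv2.cvtColor(p,cv2.COLOR_RGB2HSV)
    m=(np.hypot(C[...,0]-e[0],C[...,1]-e[1])<.04)&(C[...,2]>.08)&(C[...,2]<e[2]+.07)
    g=m&(h[...,0]>45)&(h[...,0]<80)&(h[...,1]>90)
    if g.any(): print(c,"green",C[g].mean(0),C[g].min(0),C[g].max(0),g.sum())
    v,u=np.nonzero(m)
    cv2.imwrite("pics/%s_pl.png"%c,cv2.resize(p[120:240,240:380] if c=="scene" else p[150:290,270:410],None,fx=4,fy=4,interpolation=cv2.INTER_CUBIC)[:,:,::-1])
E
python3 cl.py
```

```text
delta [-0.0027  0.0009  0.0263] [-0.0003  0.0001  0.0054] from [ 0.4793 -0.0529  0.1163] t 19.975
[ 0.1523 -0.3699 -1.3276]
scene green [ 0.4875 -0.0499  0.1724] [ 0.4692 -0.07    0.1545] [ 0.4961 -0.0386  0.182 ] 72
```

View pics/scene_pl.png

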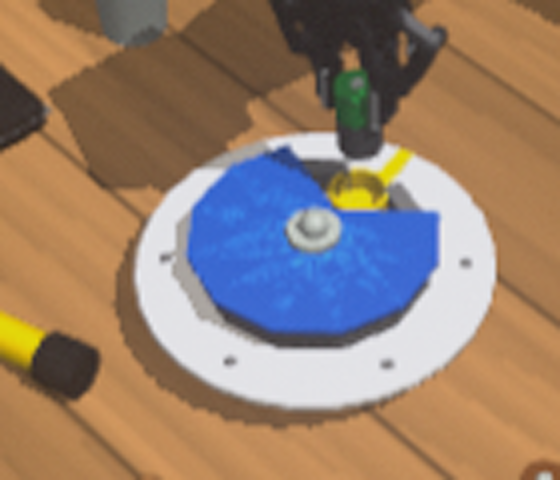

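The cell hangs upright at crop (360,115), above the bay at (358,190). I fit its axis from the depth and compare with the bay.

```bash
cat > fit.py <<'E'
from mv import *
from scipy.optimize import least_squares
s=ctrl.get_state();e=s["eef_pos"]
p,dd=snap("scene");C=cloud("scene",dd)
zb=e[2]+.0025   # cell bottom, true
m=(np.hypot(C[...,0]-e[0],C[...,1]-e[1])<.024)&(C[...,2]>zb+.006)&(C[...,2]<zb+.030)
P=C[m]
f=lambda q:np.hypot(P[:,0]-q[0],P[:,1]-q[1])-.017
r=least_squares(f,e[:2],loss="soft_l1",f_scale=.001)
print("n",m.sum(),"cell xy in scene cam",r.x,"std",np.std(f(r.x)),"tcp",e,"zmin",C[(np.hypot(C[...,0]-e[0],C[...,1]-e[1])<.024)&(C[...,2]>.08)][:,2].min())
# silhouette check: columns of dark/non background at bottom band
K,E=cam("scene")
for z in(zb+.010,zb+.02):
    c=proj("scene",[*r.x,z]);v=int(round(c[1]));u=np.arange(int(c[0])-12,int(c[0])+13)
    ok=(C[v,u,2]>.1);w=u[ok];print("pred col",c[0],"row",v,"sil",w.min(),w.max(),(w.min()+w.max())/2)
print("bay target in scene cam", np.array([.5387,-.0375])+.062*np.array([np.cos(np.radians(194.8)),np.sin(np.radians(194.8))]))
E
python3 fit.py
```

```text
n 69 cell xy in scene cam [ 0.4767 -0.0527] std 0.001452744087083808 tcp [ 0.4793 -0.0532  0.1164] zmin 0.11837136096975327
pred col 329.554699608657 row 153 sil 324 335 329.5
pred col 329.51733585284444 row 150 sil 324 336 330.0
bay target in scene cam [ 0.4788 -0.0533]
```

Request:
carry_out(deltas=[0.0013,0.001,0.01,0,0,0,0.0013,0.001,0.025,0,0,0,0.0013,0.001,0.036,0,0,0,0.0013,0.001,0.036,0,0,0])

```text
time: 20.62
eef_pos: [0.4793, -0.0541, 0.0785]
tcp_rot: [0.991, 0.13, -0.002, -0.001]
contact_force: [-0.6, -1.0, -1.9]
opening: 0.388
finger_force: 25.6
```

Request:
carry_out(deltas=[0,0,0,0,0,0])

```text
time: 20.75
eef_pos: [0.4808, -0.0546, 0.0804]
tcp_rot: [0.991, 0.13, 0.0, 0.0]
contact_force: [1.5, 0.4, -3.1]
opening: 0.392
finger_force: 25.6
```

```bash
sed -i 's/C\[v,u,2\]>.1)/C[v,u,2]>zb-.002)/' fit.py; python3 fit.py
```

```text
n 60 cell xy in scene cam [ 0.4781 -0.0544] std 0.0015731669593296706 tcp [ 0.4808 -0.0546  0.0804] zmin 0.08461765867185585
pred col 328.9585512072032 row 161 sil 324 334 329.0
pred col 328.91857053901936 row 159 sil 324 335 329.5
bay target in scene cam [ 0.4788 -0.0533]
```

Request:
carry_out(deltas=[0.0006,-0.0007,0.004,0,0,0,0.0006,-0.0007,0.008,0,0,0,0.0006,-0.0007,0.011,0,0,0,0.0006,-0.0007,0.013,0,0,0,0.0006,-0.0007,0.013,0,0,0])

```text
time: 21.42
eef_pos: [0.4809, -0.0536, 0.0671]
tcp_rot: [0.991, 0.13, -0.0, -0.0]
contact_force: [-0.4, 0.5, -1.0]
opening: 0.392
finger_force: 25.6
```

Request:
carry_out(deltas=[0,0,0.0015,0,0,0,0,0,0.003,0,0,0,0,0,0.004,0,0,0,0,0,0.004,0,0,0])

```text
time: 21.92
eef_pos: [0.4813, -0.0539, 0.0642]
tcp_rot: [0.991, 0.131, 0.0, 0.0]
contact_force: [-3.4, 0.4, 5.2]
opening: 0.391
finger_force: 26.2
```

```bash
python3 -c "
from mv import *
d(.479,-.0543,.05,14.8);print(ctrl.get_state()['contact_force'],ctrl.get_state()['wrist_torque'])"
```

```text
delta [-0.0024 -0.0002  0.0142] [ 0.0004 -0.0002  0.0036] from [ 0.4813 -0.0539  0.0642] t 21.925
[-3.4362  0.3626  5.1562] [ 0.0465  0.4267 -0.0043]
```

It touched the mouth edge, and the side force says to go toward -x. I ease up and shift 2.5 mm.

Request:
carry_out(deltas=[0,0,-0.003,0,0,0,-0.0025,-0.0005,-0.003,0,0,0,-0.0025,-0.0005,-0.001,0,0,0,-0.0025,-0.0005,0.0005,0,0,0])

```text
time: 22.42
eef_pos: [0.4785, -0.0539, 0.0632]
tcp_rot: [0.991, 0.13, -0.0, -0.0]
contact_force: [-2.2, 1.1, 5.2]
opening: 0.393
finger_force: 27.2
```

Request:
carry_out(deltas=[0,0,0.001,0,0,0,0,0,0.002,0,0,0])

```text
time: 22.68
eef_pos: [0.4788, -0.0539, 0.062]
tcp_rot: [0.991, 0.131, -0.0, -0.0]
contact_force: [-3.0, 0.7, 8.1]
opening: 0.393
finger_force: 27.9
```

Still on the lip. I lift clear and look closely before trying again.

Request:
carry_out(deltas=[0,0,-0.002,0,0,0,0,0,-0.005,0,0,0,0,0,-0.008,0,0,0,0,0,-0.008,0,0,0])

```text
time: 23.18
eef_pos: [0.4784, -0.0538, 0.0686]
tcp_rot: [0.991, 0.131, 0.0, -0.0]
contact_force: [0.5, -0.5, -1.8]
opening: 0.389
finger_force: 25.7
```

```bash
python3 fit.py; python3 st.py; python3 - <<'E'
from m import *
a,_=snap("scene");b,db=snap("top")
c=proj("scene",[.478,-.054,.08]).astype(int);t=proj("top",[.478,-.054,.07]).astype(int);print(c,t)
A=cv2.resize(a[c[1]-25:c[1]+25,c[0]-20:c[0]+20],None,fx=10,fy=10,interpolation=cv2.INTER_CUBIC)
B=cv2.resize(b[t[1]-25:t[1]+25,t[0]-20:t[0]+20],None,fx=10,fy=10,interpolation=cv2.INTER_CUBIC)
A=A.copy();s=ctrl.get_state();e=s["eef_pos"]
def ring(ctr,r,col,z):
    q=np.array([proj("scene",[ctr[0]+r*np.cos(k),ctr[1]+r*np.sin(k),z]) for k in np.linspace(0,6.28,60)])
    q=((q-[c[0]-20,c[1]-25]+.5)*10).astype(int);cv2.polylines(A,[q],True,col,1)
ring([.4788,-.0533],.0195,(255,0,0),.069)
ring([.4788-.0015,-.0533-.001],.0195,(0,255,255),.069)
cv2.imwrite("pics/z1.png",np.hstack([A,B])[:,:,::-1])
E
```

```text
n 54 cell xy in scene cam [ 0.4759 -0.0531] std 0.0016737672618724604 tcp [ 0.4784 -0.0538  0.0686] zmin 0.08105578197856525
pred col 329.8367105163968 row 164 sil 317 335 326.0
pred col 329.8019562717374 row 162 sil 317 337 327.0
bay target in scene cam [ 0.4788 -0.0533]
top stripe 854 194.7 r 0.113 0.133 width deg [192.  197.8]
scene stripe 1555 195.06 r 0.098 0.133 width deg [192.2 198. ]
scene bay 2155 202.06 r 0.059 0.09 width deg [184.6 219.4]
finger r 0.06071970255139432 ang 194.58728641869388 [-0.7365  0.2525 -1.6817] 23.325
[329 164] [345 238]
```

View pics/z1.png

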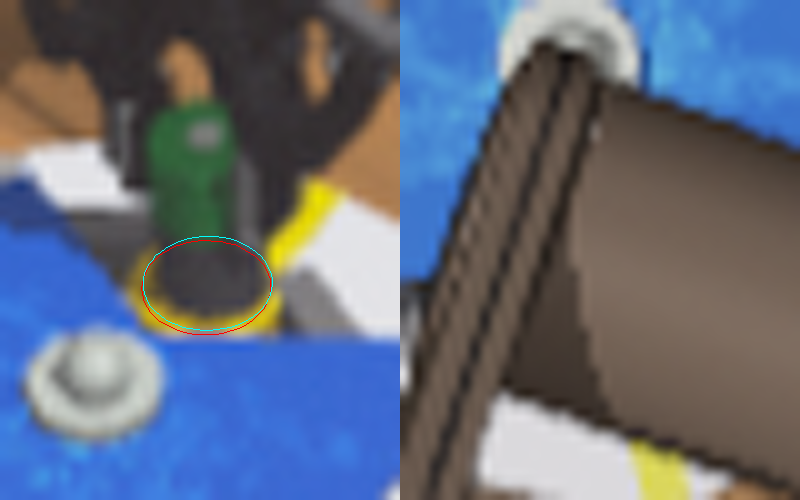

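The close-up shows the cell's dark bottom at (210,285) inside the bay ring. Its green top is at (190,125), though, so it may lean in the grip. I measure the tilt.

```bash
cat > tilt.py <<'E'
from mv import *
from scipy.optimize import least_squares
s=ctrl.get_state();e=s["eef_pos"]
a=proj("scene",[*e[:2],.07]);b=proj("scene",[*e[:2],.13]);print("vertical img",a,b)
P=[];
for k in range(4):
    p,dd=snap("scene");C=cloud("scene",dd);h=cv2.cvtColor(p,cv2.COLOR_RGB2HSV)
    zb=e[2]+.0025
    near=np.hypot(C[...,0]-e[0],C[...,1]-e[1])<.03
    g=near&(h[...,0]>45)&(h[...,0]<85)&(h[...,1]>60)&(C[...,2]>zb+.01)&(C[...,2]<zb+.056)
    dk=near&(h[...,1]<90)&(p.mean(-1)<80)&(C[...,2]>max(zb+.003,.073))&(C[...,2]<zb+.022)
    P.append(C[g|dk])
    if k==0:
        for nme,m in(("green",g),("dark",dk)):
            v,u=np.nonzero(m)
            for r in np.unique(v): print(nme,r,u[v==r].min(),u[v==r].max(),C[r][m[r]][:,2].mean().round(3))
P=np.vstack(P);z0=zb+.03
def f(q):
    dr=np.array([q[2],q[3],1]);dr/=np.linalg.norm(dr);w=P-[q[0],q[1],z0]
    return np.linalg.norm(np.cross(w,dr),axis=1)-.017
r=least_squares(f,[*e[:2],0,0],loss="soft_l1",f_scale=.001)
print("axis at mid",r.x[:2],"tilt deg (x,y)",np.degrees(r.x[2:]),"n",len(P),"rms",np.std(f(r.x)),"tcp",e,"bottom",r.x[:2]-.03*r.x[2:])
E
python3 tilt.py
```

```text
vertical img [329.1254 166.8389] [328.8875 152.6174]
green 155 324 324 0.123
green 156 324 324 0.12
green 157 324 331 0.122
green 158 324 331 0.12
green 159 325 331 0.118
green 160 325 331 0.113
green 161 325 331 0.11
green 162 326 331 0.107
green 163 330 330 0.1
dark 164 325 325 0.087
dark 165 325 334 0.09
dark 166 325 334 0.087
dark 167 325 334 0.083
dark 168 326 333 0.08
dark 169 327 333 0.076
axis at mid [ 0.4758 -0.0537] tilt deg (x,y) [ 1.1049 -0.7475] n 347 rms 0.0016321141838046447 tcp [ 0.4783 -0.0538  0.0686] bottom [ 0.4753 -0.0533]
```

The tilt is only about 1°, so the cell is upright. Its base is about 3 mm too far toward -x, so I shift back and test gently at mouth height.

Request:
carry_out(deltas=[0.0032,-0.0004,0,0,0,0,0.0032,-0.0004,0.002,0,0,0,0.0032,-0.0004,0.004,0,0,0,0.0032,-0.0004,0.0055,0,0,0,0.0032,-0.0004,0.0055,0,0,0])

```text
time: 24.25
eef_pos: [0.4818, -0.0528, 0.0643]
tcp_rot: [0.991, 0.131, 0.0, 0.0]
contact_force: [-2.4, 0.5, 5.1]
opening: 0.391
finger_force: 26.3
```

```bash
python3 tilt.py | tail -1; python3 -c "
from mv import *
s=ctrl.get_state();print(s['contact_force'],s['wrist_torque'])"
```

```text
axis at mid [ 0.4793 -0.0525] tilt deg (x,y) [-0.1691 -1.4473] n 328 rms 0.0017438058245701044 tcp [ 0.4818 -0.0528  0.0643] bottom [ 0.4794 -0.0517]
[-2.5443  0.6301  5.1872] [0.0725 0.4645 0.0088]
```

Request:
carry_out(deltas=[0,0,-0.003,0,0,0,0,0,-0.003,0,0,0])

```text
time: 24.7
eef_pos: [0.4815, -0.0526, 0.0662]
tcp_rot: [0.991, 0.13, 0.0, 0.0]
contact_force: [0.4, -0.5, -1.4]
opening: 0.392
finger_force: 25.8
```

```bash
cat > t.py <<'E'
from mv import *
F=[];M=[]
for k in range(6):
    ctrl.read_camera("top");s=ctrl.get_state();F.append(s["contact_force"]);M.append(s["wrist_torque"])
print(s["eef_pos"],"F",np.mean(F,0),"M",np.mean(M,0),"sd",np.std(F,0),np.std(M,0),s["time"])
E
python3 t.py
```

```text
[ 0.4813 -0.0526  0.0661] F [-0.1541 -0.0393 -1.2346] M [-0.016  -0.0416  0.0165] sd [0.2582 0.4618 0.3465] [0.0381 0.0385 0.0367] 25.0
```

Request:
carry_out(deltas=[0.002,0.001,0,0,0,0,0.0025,0.001,0.002,0,0,0,0.0025,0.001,0.0032,0,0,0,0.0025,0.001,0.0032,0,0,0])

```text
time: 25.5
eef_pos: [0.4844, -0.0531, 0.0643]
tcp_rot: [0.991, 0.131, -0.0, 0.0]
contact_force: [-2.6, -0.1, 7.2]
opening: 0.39
finger_force: 26.3
```

```bash
python3 t.py
```

```text
[ 0.4844 -0.0531  0.0643] F [-3.389   0.2429  6.4753] M [0.1057 0.6436 0.0127] sd [0.353  0.3857 0.6481] [0.0332 0.0242 0.034 ] 25.8
```

Request:
carry_out(deltas=[-0.001,0,0,0,0,0,-0.001,0,0,0,0,0])

```text
time: 26.05
eef_pos: [0.4839, -0.0533, 0.0644]
tcp_rot: [0.991, 0.131, 0.001, 0.0]
contact_force: [-2.4, 0.7, 6.0]
opening: 0.393
finger_force: 26.3
```

```bash
python3 t.py; python3 tilt.py | tail -1; python3 - <<'E'
# dense look at yellow bay ring edges vs dark cell in scene image, hood plane excluded
from mv import *
P=0
for k in range(4): P=P+snap("scene")[0].astype(float)/4
p=P.astype(np.uint8);h=cv2.cvtColor(p,cv2.COLOR_RGB2HSV)
y=(h[...,0]>18)&(h[...,0]<38)&(h[...,1]>90)
for r in range(160,174): print(r,"".join("Y" if y[r,c] else ("B" if 95<h[r,c,0]<130 and h[r,c,1]>100 else ("g" if 45<h[r,c,0]<85 and h[r,c,1]>60 else ("k" if p[r,c].mean()<75 else "."))) for c in range(314,346)))
E
```

```text
[ 0.4838 -0.0533  0.0644] F [-2.7298  0.7924  5.7719] M [ 0.1811  0.4454 -0.0083] sd [0.5565 0.228  0.7088] [0.025  0.0295 0.0094] 26.35
axis at mid [ 0.4813 -0.053 ] tilt deg (x,y) [ 0.6864 -1.3632] n 356 rms 0.0017722620252313256 tcp [ 0.4838 -0.0533  0.0644] bottom [ 0.4809 -0.0523]
160 B......kkgggggggg..kkkkYYYYY....
161 BB......kgggggggg..kkkkYYYYY....
162 BBB......kggggggg..kkkYYYYY.....
163 BBBB....kkgggggggk.kk.YYYY......
164 BBBBkkkkkkkgggggkk..kYYYY.......
165 BBBBBkkk.Ykkkggkkk..kYYY........
166 BBBBBBk.YYkkkkkkkkk.kYYY........
167 BBBBBBB.YYkkkkkkkkkkkY..........
168 BBBBBBB.YYkkkkkkkkkkkYY.........
169 BBBBBBBB.YkkkkkkkkkkYYY.........
170 BBBBBBBBBYkkkkkkkkk.YYY.........
171 BBBBBBBBB.YYkkkkkkYYYYYk........
172 BB......BB.BBBBBBB.....BBB......
173 ..........BBBBBBBBBBBBBBBBBBBBBB
```

Request:
carry_out(deltas=[0,0,-0.003,0,0,0,-0.0033,0.0027,-0.003,0,0,0,-0.0033,0.0027,-0.001,0,0,0,-0.0033,0.0027,0.0005,0,0,0,-0.0033,0.0027,0.0005,0,0,0])

```text
time: 27.38
eef_pos: [0.4803, -0.0566, 0.062]
tcp_rot: [0.991, 0.13, -0.0, -0.0]
contact_force: [0.1, 0.6, -1.6]
opening: 0.389
finger_force: 25.7
```

```bash
python3 t.py
```

```text
[ 0.4805 -0.0566  0.0625] F [-0.4631  0.0848 -1.497 ] M [-0.0019  0.0868  0.0225] sd [0.5709 0.2031 0.2578] [0.015  0.0297 0.0111] 27.675
```

It's free at 0.0625, so the cell has entered the bay. Continuing down.

Request:
carry_out(deltas=[0,0,0.0015,0,0,0,0,0,0.003,0,0,0,0,0,0.0045,0,0,0,0,0,0.006,0,0,0])

```text
time: 28.18
eef_pos: [0.4806, -0.0566, 0.0566]
tcp_rot: [0.991, 0.131, -0.0, -0.0]
contact_force: [-2.0, -0.2, -1.2]
opening: 0.392
finger_force: 25.8
```

Request:
carry_out(deltas=[0,0,0.0015,0,0,0,0,0,0.003,0,0,0,0,0,0.0045,0,0,0,0,0,0.005,0,0,0])

```text
time: 28.68
eef_pos: [0.4805, -0.0566, 0.0515]
tcp_rot: [0.991, 0.131, -0.0, -0.0]
contact_force: [-1.9, 0.5, -0.1]
opening: 0.391
finger_force: 25.8
```

Request:
carry_out(deltas=[-0.0006,0,0.001,0,0,0,-0.0006,0,0.002,0,0,0,-0.0006,0,0.003,0,0,0,-0.0006,0,0.003,0,0,0])

```text
time: 29.18
eef_pos: [0.4802, -0.0569, 0.0486]
tcp_rot: [0.991, 0.13, 0.0, 0.0]
contact_force: [-0.2, 0.0, -0.7]
opening: 0.391
finger_force: 25.8
```

Request:
carry_out(deltas=[0,0,0.001,0,0,0,0,0,0.0015,0,0,0,0,0,0.0015,0,0,0])

```text
time: 29.55
eef_pos: [0.4802, -0.0569, 0.0471]
tcp_rot: [0.991, 0.131, 0.0, 0.0]
contact_force: [-0.8, 0.1, -0.7]
opening: 0.388
finger_force: 25.8
```

```bash
python3 t.py
```

```text
[ 0.4801 -0.0569  0.0472] F [-0.7787  0.6195 -1.4768] M [0.0572 0.1237 0.0045] sd [0.6013 0.5344 0.4295] [0.0187 0.0253 0.0191] 29.85
```

Request:
carry_out(deltas=[0,0,0.0008,0,0,0,0,0,0.0008,0,0,0])

```text
time: 30.1
eef_pos: [0.4801, -0.0568, 0.0464]
tcp_rot: [0.991, 0.131, 0.0, 0.0]
contact_force: [-0.4, 0.5, -1.5]
opening: 0.388
finger_force: 25.8
```

Request:
carry_out(deltas=[0,0,0.0008,0,0,0,0,0,0.0008,0,0,0])

```text
time: 30.35
eef_pos: [0.4802, -0.0569, 0.0458]
tcp_rot: [0.991, 0.131, -0.0, 0.0]
contact_force: [-1.5, 0.8, 0.2]
opening: 0.388
finger_force: 25.9
```

Request:
carry_out(deltas=[0,0,0.0008,0,0,0,0,0,0.0008,0,0,0])

```text
time: 30.6
eef_pos: [0.4802, -0.0569, 0.0451]
tcp_rot: [0.991, 0.131, 0.0, 0.0]
contact_force: [-3.1, 1.1, 2.6]
opening: 0.397
finger_force: 26.0
```

It is on the floor: contact at about 0.046, 20 mm below the lip. I release and retreat.

Request:
carry_out(deltas=[0,0,-0.0004,0,0,0,0,0,-0.0004,0,0,0,0,0,-0.0004,0,0,0,0,0,-0.0004,0,0,0], grip=58)

```text
time: 31.1
eef_pos: [0.4802, -0.0569, 0.0452]
tcp_rot: [0.991, 0.131, 0.0, 0.0]
contact_force: [-0.2, -0.6, -0.6]
opening: 0.579
finger_force: 0.0
```

Request:
carry_out(deltas=[0,0,-0.008,0,0,0,0,0,-0.025,0,0,0,0,0,-0.05,0,0,0,0,0,-0.09,0,0,0,0,0,-0.12,0,0,0])

```text
time: 31.72
eef_pos: [0.481, -0.0571, 0.1686]
tcp_rot: [0.991, 0.131, 0.002, 0.001]
contact_force: [0.8, -0.3, -1.0]
opening: 0.58
finger_force: 0.0
```

Request:
carry_out(deltas=[0,0.05,0,0,0,0,0,0.11,0,0,0,0,0,0.17,0,0,0,0,0,0.23,0,0,0,0,0,0.25,0,0,0,0])

```text
time: 32.35
eef_pos: [0.5454, -0.3017, 0.1667]
tcp_rot: [0.992, 0.129, 0.001, 0.001]
contact_force: [0.3, 1.1, 0.2]
opening: 0.58
finger_force: 0.0
```

```bash
python3 st.py; python3 - <<'E'
from mv import *
for c in("scene","top"):
    p,dd=snap(c);C=cloud(c,dd);h=cv2.cvtColor(p,cv2.COLOR_RGB2HSV)
    g=(h[...,0]>45)&(h[...,0]<85)&(h[...,1]>80)&(np.hypot(C[...,0]-.478,C[...,1]+.055)<.04)
    q=C[g]
    if len(q):
        print(c,"green",len(q),"zmax",np.percentile(q[:,2],[50,90,97]),"top mean",q[q[:,2]>np.percentile(q[:,2],60)].mean(0))
        P=np.array([at_z(c,u[::-1],.107) for u in np.argwhere(g)]);print("on top plane",P.mean(0))
    b=(h[...,0]>95)&(h[...,0]<130)&(h[...,1]>100)&(np.hypot(C[...,0]-.537,C[...,1]+.038)<.1);print("hood z",np.median(C[b][:,2]))
    r=((h[...,0]<6)|(h[...,0]>174))&(h[...,1]>120)&(np.hypot(C[...,0]-.468,C[...,1]-.28)<.05);print("red",C[r].mean(0))
E
```

```text
top stripe 1766 194.92 r 0.098 0.133 width deg [191.8 198. ]
top bay 2313 191.27 r 0.039 0.086 width deg [174.6 216.4]
scene stripe 1879 195.62 r 0.098 0.133 width deg [192.3 199.2]
scene bay 1435 200.59 r 0.059 0.09 width deg [184.2 219.5]
finger r 0.26164757628232704 ang 271.7612096589331 [ 0.2791 -0.0809  0.1895] 32.45
scene green 103 zmax [0.1052 0.1086 0.1103] top mean [ 0.4797 -0.0524  0.1081]
on top plane [ 0.4866 -0.045   0.107 ]
hood z 0.07709616823606533
red [0.4733 0.2848 0.0539]
top green 104 zmax [0.106  0.1096 0.1105] top mean [ 0.4762 -0.0543  0.1086]
on top plane [ 0.4777 -0.0541  0.107 ]
hood z 0.07570065657684528
red [0.4681 0.2781 0.0544]
```

```bash
python3 -c "
from plant import ctrl
print(ctrl.sign_off())"
```

```text
the job is handed in; nothing more can be done
None
```

The job is handed in (no verdict was returned): the marked bay stands at the opening, within about 1° by camera, and the green-banded cell is upright on its floor and released. Lowering it took a few tries that touched the bay's lip at up to about 8 N.

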